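# Refit the bearing cup and spacer of a bench rotator

### The job

Tap the steel bearing cup fully home into the leaning head of the rotator, a little at a time on opposite sides of its rim so that it goes in square and never cocks. Then draw the bottom spacer plate out of the magazine, letting the rest of the stack drop, and lay it flat inside the cup, and let go. Leave the other plates in the magazine and do not disturb the bottle, beaker and dish.

Things in the scene. Friction and masses are not known exactly. Their poses are not given: they have to be found in the camera images.
- head: White square head (face 200 x 200 mm) of the bench rotator, fixed, its face leaning 24 degrees to the rotator's front, roughly to the robot. Origin: centre of the bore at face level, 130 mm above the bench. z: out along the bore axis; x: up the slope; y: level. Bore 133 mm wide, with a round dark seat (110 mm diameter) inside, its flat top 9 mm below the face.
- bow (a point): Middle of the black carrying bow, a level 14 mm round bar over the head's top edge, at x = 125, z = 115 mm of the head; its legs at y = -104 and +104 mm run down to x = 93, z = 0. A vertical hand strikes it at the cup's upper rim: come in along the bore axis with the hand's wide side level (along the head's y).
- cup: Steel bearing cup, an open ring started in the bore: flange 140 mm outside, 114 mm inside, 6 mm thick, over a skirt 129 mm outside, 20 mm long; nothing spans its middle. Origin: centre of the flange's underside; z: out along the cup's own axis. It starts 12 to 18 mm proud of the face and up to 2.5 degrees askew about each axis. Home: flange on the face all round (origin at z = 0 of the head).
- cup_rim (a point): Centre of the cup's flat rim face (6 mm above its origin; rim radius 57 to 70 mm). Friction holds the cup where it is left: 8 to 15 N on one side of the rim pushes that side down while the opposite side about stays, the middle sinking about half as far. More than 5 degrees out of square (12 mm from rim to opposite rim) is cocked, and the job is spoilt.
- magazine: Fixed grey magazine with four stacked plates over a rail. Origin: under its front gate at bench level; front (exit) to -x; z up. Rail 18 mm wide, top 50 mm above the bench, forward to x = -135 mm; base 12 mm high, 100 mm wide. Stack at x = 1 to 97 mm between walls 96 mm high; the gate (x = -5 to 0) passes one plate at the bottom (slot 14 mm).
- plate1: The bottom plate of the stack, to be fitted: aluminium, 96 x 32 x 10 mm (x, y, z), about 85 g, lying flat on the rail and overhanging it by 7 mm on each side. Its front end pokes about 40 mm out of the gate. Origin: centre of its underside.
- plate2: The next plate of the stack, same size, resting on the bottom one; it drops 10 mm on to the rail when the bottom one has been drawn out. Origin: centre of its underside.
- plate3: Third plate of the stack, same size. Origin: centre of its underside.
- plate4: Top plate of the stack, same size. Origin: centre of its underside.
- seat (a point): Centre of the top of the round seat inside the bore, 9 mm below the face along the bore axis; the spacer plate shall lie flat on it, inside the cup.
- reagent: Bystander: amber bottle, 60 mm diameter, 100 mm high. Origin: centre of its underside.
- beaker: Bystander: glass beaker, 72 mm diameter, 90 mm high. Origin: centre of its underside.
- dish: Bystander: clear covered dish, 94 mm diameter, 22 mm high. Origin: centre of its underside.

How it is judged:
By the outcome, as a careful person would: the job done as asked, in the order asked, and still so for the second after the job is handed in, with the robot touching nothing.
It also fails if it takes over 72 s, if anything falls off the work surface, if the arm or the gripper's body presses on something with over 40 N, if the wrist force passes 120 N, or if a joint passes its speed limit or range.

### The arm

A 6-joint arm with a two-finger parallel gripper is mounted at the origin on the work surface. World frame = base frame: x ahead of the robot, y to its left, z up, the work surface at z = 0. Lengths are in m, angles in rad, forces in N, time in s.
With the tool pointing down it reaches from about 0.35 to 0.775 m from the base axis. Payload 7.3 kg.
Tool frame: the origin (TCP) lies on the centre line of the jaws, within the pads' length; the fingertips stand 17 mm ahead of it and the grasp point (between the pads) lies 2 mm behind it (robot.tip_extent is the distance from the TCP to the fingertips, in m); z points along the fingers, y is the line along which they close (so a half turn about z gives the same grasp; the last joint's range is limited). The gripper opens to 92 mm and grips with 3 to 60 N. Pads are 19 mm wide; open, the fingers measure 130 mm over their backs; the gripper's body (75 mm by 190 mm) begins 47 mm behind the grasp point.
Start: joints at [1.201, 0.342, 1.524, -0, 1.275, -0.146], TCP at [0.116, 0.512, 0.244] pointing down, gripper open.
Joint ranges: [-2.53, 2.53], [-0.77, 2.02], [0.04, 2.7], [-1, 4.14], [0.28, 2.66], [-3.11, 3.11]. Speed limits (rad/s): [2.57, 2.57, 3.14, 3.14, 3.14, 3.14].

### API

Orientations are given as [roll, pitch, yaw] about the fixed x, y, z axes, in that order (R = Rz(yaw) Ry(pitch) Rx(roll)).
In Python, from cell import robot gives the robot as it stands.
- The arm moves only by the tool step_arm, never from a script. Its argument "motion" is a list of rows, each a list of 2 entries, a list of its own where there are three numbers: the shift along the tool's x, y, z in units of 60 mm (1.0 is 60 mm), then the turn about the tool's z in rad. In form: [[[x, y, z], spin], ...]. A call has 1 to 10 rows; each row is the pose to reach, as a shift and turn from the pose commanded when the call began, along the tool's axes at that moment; what a row does not reach only later rows make up. A row lasts 1/8 s, in which the tool goes at most 62.5 mm and 10.7 degrees, less where a joint would pass 70% of its speed; a pose out of reach is approached as far as the arm can. A call with a gripper value outside its range is refused whole. "hand" is the closure in counts, from 0 (fully open) to 255 (shut), set as the call begins (left out, the last holds). The fingers move at their own pace and stop on an object; "squeeze" is the grip in N (left out, the last holds). Time passes only in rows, so rows that repeat a pose let the fingers close. It gives the time, the measured TCP pose, the force, the opening and the grip force at its end, in the units of the state.
- robot.observe(): the state, without advancing time (a new reading comes with each control period).
- robot.read_camera(name): name is "scene" or "top" or "wrist"; returns a dict with "pixels" (480x640x3 uint8, red, green, blue), "intrinsics" (3x3 intrinsics, pixels), "k1" (the pictures are not rectified: a ray, as slopes to the right and down, at radius r is drawn at 1 + k1 r^2 times it, then the intrinsics apply), "xyz" and "rotation" of the camera in the world; the wrist camera has in their place "T_tool_cam" (4x4, takes a point from camera to tool coordinates, whose origin is the TCP and whose axes are the flange's). Camera axes: x right, y up, looking along -z (the intrinsics and any distortion apply to the point x, -y, -z); pixel columns grow to the right and rows downward; lengths in m; the calibration is good to about 2 mm. A picture is of the moment at which its call begins: read the wrist's pose just before it. There is no depth.
- robot.hand_in(): hands the job in; it is judged then, once.
The state is a dict: "time": time; "qpos": joint angles; "qvel": joint speeds; "joint_efforts": joint torques, N m; "tool_pos": TCP position; "tool_rot": TCP orientation; "contact_force": force on the tool from outside, world axes, zero at the start; "torque": the same for the moment, N m; "opening": finger opening in m; "grip_force": force on a finger pad.
Only numpy, scipy, OpenCV 4.12 (cv2) and the standard library are available. Lean on these libraries where they do the work, as an engineer would, in place of code of your own. Each camera call takes 0.05 s, during which the arm holds its last target. There are 200 camera calls.

## Working session

There is one attempt and no reset: what is moved stays moved. The work goes in short steps, Python scripts to look and compute and a tool call to move; the robot and the scene stay as the last step left them, time stands still between calls to the robot, and variables do not carry over. Pictures are saved under pics/ and viewed, at most 10 in all, crops included, and the job is handed in when it is done.

Besides the shell and the picture viewer there is one more tool, called as a command line: name --argument value ..., lists and objects as JSON in quotes. step_arm: Moves the arm, as the interface text tells. Its arguments: {"type":"object","properties":{"motion":{"type":"array"},"hand":{"type":"number"},"squeeze":{"type":"number"}},"required":["motion"]}

```bash
ls; mkdir -p pics; python3 - <<'E'
from cell import robot
import cv2, numpy as np
s=robot.observe();print({k:np.round(v,3).tolist() for k,v in s.items()})
ims=[]
for n in("scene","top","wrist"):
    c=robot.read_camera(n);p=c.pop("pixels");cv2.imwrite(f"pics/{n}0.png",p[:,:,::-1]);print(n,c)
print(robot.tip_extent)
E
```

```text
pics
{'time': 0.0, 'qpos': [1.201, 0.343, 1.525, -0.0, 1.275, -0.146], 'qvel': [0.002, -0.001, -0.0, -0.001, 0.001, 0.001], 'joint_efforts': [-0.0, -43.122, -24.423, 0.072, 0.056, -0.0], 'tool_pos': [0.116, 0.512, 0.243], 'tool_rot': [-3.14, -0.0, 2.918], 'contact_force': [-0.11, 0.614, 0.32], 'torque': [-0.02, -0.01, 0.005], 'grip_force': 0.0, 'opening': 0.092}
scene {'intrinsics': array([[539.03412987,   0.        , 332.37661053],
       [  0.        , 539.03412987, 240.01155323],
       [  0.        ,   0.        ,   1.        ]]), 'k1': -0.154020645383793, 'xyz': array([1.01589099, 0.66885165, 1.37680488]), 'rotation': array([ 0.60834903, -0.00682034,  2.50658646])}
top {'intrinsics': array([[454.82720384,   0.        , 320.15496917],
       [  0.        , 454.82720384, 236.49269959],
       [  0.        ,   0.        ,   1.        ]]), 'k1': -0.07519114831295222, 'xyz': array([ 0.47845314, -0.02337017,  1.23052252]), 'rotation': array([ 0.05471788,  0.02879927, -1.58156899])}
wrist {'intrinsics': array([[422.88065589,   0.        , 312.92036082],
       [  0.        , 422.88065589, 233.88663577],
       [  0.        ,   0.        ,   1.        ]]), 'k1': -0.037184599134209406, 'T_tool_cam': array([[-1.12003896e-03,  9.56830091e-01,  2.90645701e-01,
         7.87347455e-02],
       [ 9.99999299e-01,  1.18342163e-03, -4.23032177e-05,
         8.10260326e-04],
       [-3.84433399e-04,  2.90645449e-01, -9.56830745e-01,
        -1.39613379e-01],
       [ 0.00000000e+00,  0.00000000e+00,  0.00000000e+00,
         1.00000000e+00]])}
0.017
```

View pics/scene0.png

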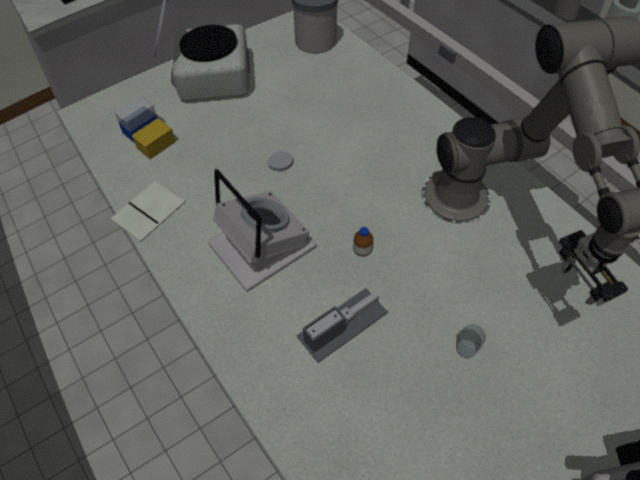

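View pics/top0.png

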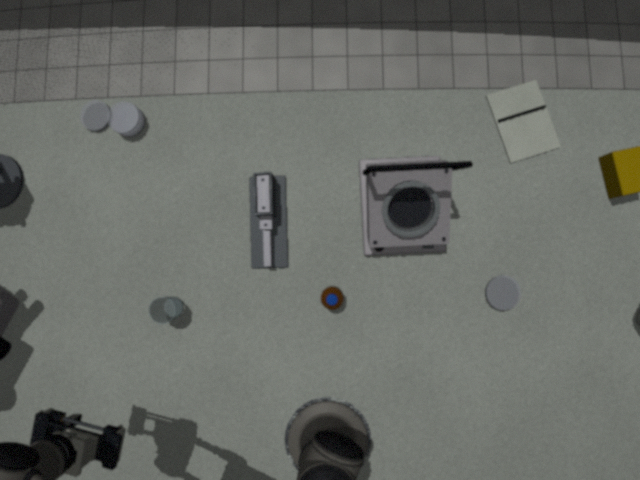

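The scene view shows the head with its bow at about (258,220) and the magazine at (340,320). In the top view the bore is near (410,210), the magazine's gate near (266,228) with the rail's tip at (267,267), the bottle at (332,298), the beaker at (172,308) and the dish at (502,293).

```bash
cat > h.py <<'E'
from cell import robot
import cv2, numpy as np
from scipy.spatial.transform import Rotation as R
def cam(n):
    s=robot.observe(); c=robot.read_camera(n)
    if n=="wrist":
        T=np.eye(4);T[:3,:3]=R.from_euler('xyz',s['tool_rot']).as_matrix();T[:3,3]=s['tool_pos'];T=T@c['T_tool_cam']
    else:
        T=np.eye(4);T[:3,:3]=R.from_euler('xyz',c['rotation']).as_matrix();T[:3,3]=c['xyz']
    return dict(p=c['pixels'],K=c['intrinsics'],k=c['k1'],T=T)
def save(c,f):
    cv2.imwrite(f"pics/{f}.png",c['p'][:,:,::-1]); np.savez(f"pics/{f}.npz",**c)
def load(f): return dict(np.load(f"pics/{f}.npz"))
def proj(c,P):
    P=np.atleast_2d(P); q=(P-c['T'][:3,3])@c['T'][:3,:3]; u=np.c_[q[:,0],-q[:,1]]/-q[:,2:]
    u=u*(1+c['k']*(u**2).sum(1,keepdims=True)); return u*[c['K'][0,0],c['K'][1,1]]+c['K'][:2,2]
def ray(c,px):
    d=np.array([float(c['k']),0,0,0,0]);u=cv2.undistortPoints(np.float64(px).reshape(-1,1,2),c['K'],d)[:,0]
    return c['T'][:3,3],np.c_[u[:,0],-u[:,1],-np.ones(len(u))]@c['T'][:3,:3].T
def onz(c,px,z):
    o,v=ray(c,px); return o+v*((np.reshape(z,(-1,1))-o[2])/v[:,2:])
def crop(f,x0,y0,w,h,s,out):
    cv2.imwrite(f"pics/{out}.png",cv2.resize(cv2.imread(f"pics/{f}.png")[y0:y0+h,x0:x0+w],None,fx=s,fy=s,interpolation=cv2.INTER_CUBIC))
E
python3 - <<'E'
from h import *
c=cam("top");save(c,"top1")
print(onz(c,[(410,210),(267,267),(266,228),(332,298),(172,308),(502,293),(373,168),(461,165)],[.14,.05,.05,.1,.09,.02,.286,.286]).round(3))
E
```

```text
[[ 0.6   -0.209  0.14 ]
 [ 0.466  0.149  0.05 ]
 [ 0.567  0.151  0.05 ]
 [ 0.388 -0.019  0.1  ]
 [ 0.364  0.387  0.09 ]
 [ 0.389 -0.47   0.02 ]
 [ 0.673 -0.109  0.286]
 [ 0.677 -0.294  0.286]]
```

```bash
cat >> h.py <<'E'
def units(*targets):
    """targets (x,y,z,yaw): shift in tool axes in 60 mm units, and spin, from the present pose"""
    s=robot.observe(); M=R.from_euler('xyz',s['tool_rot']).as_matrix()
    print('t',round(s['time'],2),'at',np.round(s['tool_pos'],4),'rot',np.round(s['tool_rot'],3),'F',np.round(s['contact_force'],1))
    for t in targets:
        sp=s['tool_rot'][2]-t[3]; sp=(sp+np.pi)%(2*np.pi)-np.pi
        print(np.round(M.T@(np.array(t[:3])-s['tool_pos'])/.06,3).tolist(),round(sp,3))
E
python3 -c "
from h import *
units((.5,.15,.35,3.14),(.55,-.21,.36,3.14))"
```

```text
t 0.2 at [0.1164 0.5117 0.2433] rot [-3.141 -0.     2.918] F [ 1.3  0.4 -0.6]
[-7.571, -4.461, -1.775] -0.222
[-9.716, -10.127, -1.937] -0.222
```

step_arm --motion '[[[-0.8, -0.45, -0.4], -0.02], [[-1.6, -0.9, -0.8], -0.05], [[-2.4, -1.4, -1.2], -0.09], [[-3.2, -1.9, -1.5], -0.12], [[-4.1, -2.4, -1.78], -0.16], [[-5, -2.9, -1.78], -0.22], [[-5.9, -3.4, -1.78], -0.22], [[-6.8, -4, -1.78], -0.22], [[-7.57, -4.46, -1.78], -0.22], [[-7.57, -4.46, -1.78], -0.22]]' --hand 0

```text
time: 1.45
tool_pos: [0.502, 0.1473, 0.3493]
tool_rot: [-3.141, -0.001, 3.133]
contact_force: [-0.1, 0.1, 0.2]
opening: 0.0915
grip_force: 0.0
```

```bash
python3 -c "
from h import *
c=cam('wrist');save(c,'w1')
units((.5,.15,.35,3.14),(.55,-.21,.36,3.14))"
```

```text
t 1.5 at [0.5006 0.149  0.3497] rot [ 3.142e+00 -2.000e-03  3.135e+00] F [-0.5 -0.3 -0.1]
[0.01, 0.017, -0.005] -0.005
[-0.865, -5.977, -0.174] -0.005
```

View pics/w1.png

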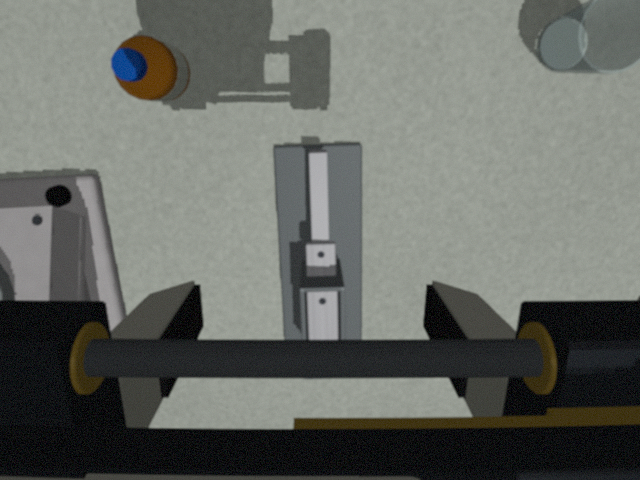

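The wrist view shows the rail's end at (318,152), the plate's front edge from (306,242) to (335,242), the gate's top near (321,290), and the magazine base's front corners at (274,146) and (361,143).

```bash
python3 -c "
from h import *
crop('w1',260,130,120,180,3.3,'w1c')
c=load('w1')
print(onz(c,[(318,152),(306,242),(335,242),(274,146),(361,143),(300,290),(343,290)],[.05,.06,.06,.012,.012,.096,.096]).round(4))"
```

```text
[[0.4686 0.1535 0.05  ]
 [0.5623 0.1399 0.06  ]
 [0.5626 0.1709 0.06  ]
 [0.4654 0.105  0.012 ]
 [0.4631 0.2016 0.012 ]
 [0.6017 0.1339 0.096 ]
 [0.6021 0.1774 0.096 ]]
```

View pics/w1c.png

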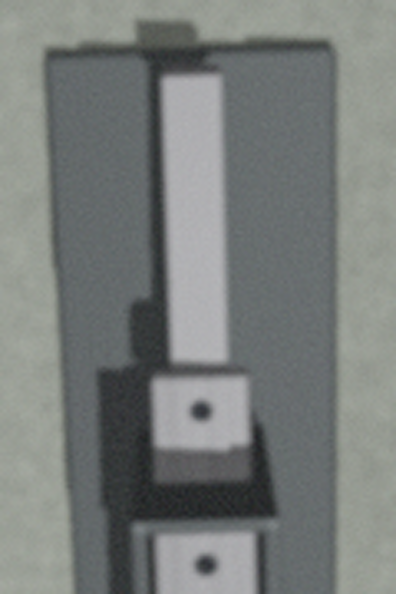

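step_arm --motion '[[[-0.1, -0.9, -0.17], -0.005], [[-0.2, -1.8, -0.17], -0.005], [[-0.3, -2.7, -0.17], -0.005], [[-0.5, -3.6, -0.17], -0.005], [[-0.6, -4.5, -0.17], -0.005], [[-0.75, -5.3, -0.17], -0.005], [[-0.87, -5.98, -0.17], -0.005], [[-0.87, -5.98, -0.17], -0.005]]' --hand 255

```text
time: 2.5
tool_pos: [0.5508, -0.2097, 0.3599]
tool_rot: [3.141, -0.001, 3.141]
contact_force: [0.0, -0.2, -0.3]
opening: 0.0162
grip_force: 0.0
```

```bash
python3 -c "
from h import *
c=cam('wrist');save(c,'w2')
units((.5,.15,.35,3.14))"
```

```text
t 2.55 at [ 0.5507 -0.2082  0.3603] rot [ 3.140e+00 -1.000e-03 -3.141e+00] F [-0.3 -0.3  0.5]
[0.841, 5.971, 0.179] 0.002
```

View pics/w2.png

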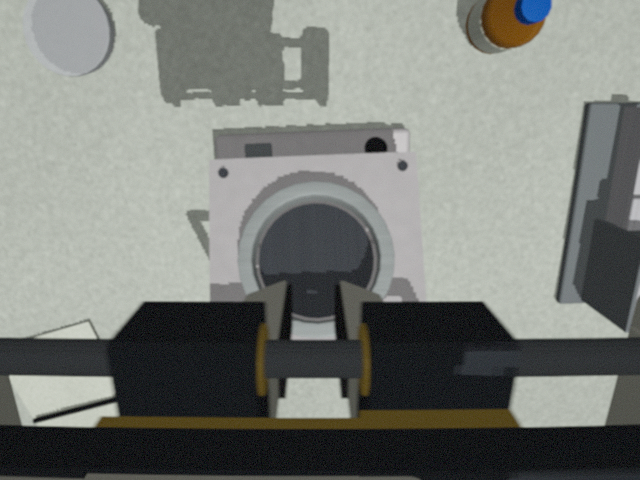

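```bash
python3 -c "
from h import *
crop('w2',185,120,260,200,3,'w2c')
c=load('w1')
a=onz(c,[(318.2,151.8),(320.3,239.7),(320.8,243.6),(320,132),(322,290)],[.05,.05,.06,.0,.096]);print(a.round(4), np.degrees(np.arctan2(*(a[1]-a[0])[[1,0]])))"
```

```text
[[0.4684 0.1537 0.05  ]
 [0.5631 0.1554 0.05  ]
 [0.5642 0.1557 0.06  ]
 [0.4514 0.1564 0.    ]
 [0.6019 0.1561 0.096 ]] 1.01455191073988
```

View pics/w2c.png

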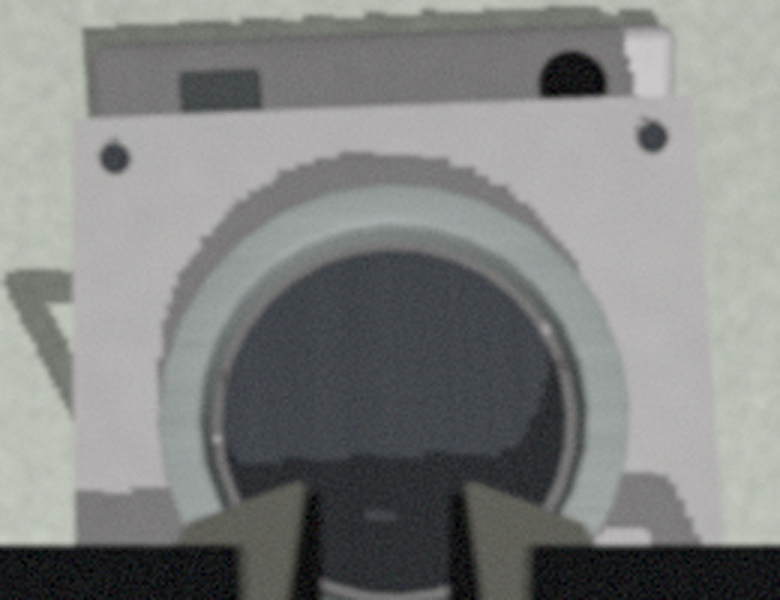

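The enlarged crop shows the face's lower corners at (77,118) and (692,97), its sides at (75,490) and (718,545), and the cup's outer rim from (160,400) through (392,185) to (628,410).

```bash
cat > fit.py <<'E'
from h import *
from scipy.optimize import least_squares
c=load('w2'); f=lambda a:np.array(a)/3.+[185,120]
def T(p): # head pose X,Y,yaw
    return R.from_euler('z',p[2])*R.from_euler('y',-np.radians(24)), np.array([p[0],p[1],.13])
def h2w(p,P): r,o=T(p); return r.apply(P)+o
cor=f([(77,118),(692,97)]); side=f([(75,490),(718,545)])
def face(p):
    e=(proj(c,h2w(p,[(-.1,-.1,0),(-.1,.1,0)]))-cor).ravel()
    for s,q in zip((-1,1),side):
        l=proj(c,h2w(p,[(x,s*.1,0) for x in np.linspace(-.1,.1,50)])); e=np.r_[e,np.interp(q[1],l[:,1],l[:,0])-q[0]]
    return e
a=least_squares(face,[.6,-.21,.02]);print('head',a.x.round(4),np.degrees(a.x[2]).round(2),a.fun.round(1))
out=f([(160,400),(172,330),(392,185),(300,207),(490,205),(580,275),(615,340),(628,410),(613,490),(170,470)])
th=np.linspace(0,2*np.pi,720); ring=np.c_[.07*np.cos(th),.07*np.sin(th),0*th+.006]
def cup(q,h=a.x):
    r=R.from_euler('xy',[q[1],q[2]]); l=proj(c,h2w(h,r.apply(ring)+[0,0,q[0]]))
    return [np.min(np.hypot(*(l-o).T))*np.sign(np.cross(1,1) if 0 else (np.hypot(*(o-l.mean(0)))-np.hypot(*(l[np.argmin(np.hypot(*(l-o).T))]-l.mean(0))))) for o in out]
b=least_squares(cup,[.015,0,0],diff_step=1e-3,x_scale=[.01,.03,.03]);print('proud',b.x[0].round(4),'tilt deg',np.degrees(b.x[1:]).round(2),np.round(b.fun,1))
np.save('head.npy',a.x)
E
python3 fit.py
```

```text
head [ 0.6095 -0.2062  0.0287] 1.64 [-1.4 -0.1  1.1  0.5 -1.2  1.5]
proud 0.01 tilt deg [ 2.67 18.02] [-0.3  0.8  0.5 -0.9  0.8  0.6  0.2 -0.1 -0.9 -1.1]
```

```bash
cat >> fit.py <<'E'
def joint(v):
    return np.r_[face(v[:3]),cup(v[3:],v[:3]),(v[3]-.015)/.002,np.degrees(v[4:])/1.]
d=least_squares(joint,np.r_[a.x,.015,0,0],diff_step=1e-3,x_scale=[.01,.01,.01,.01,.03,.03])
print(d.x[:3].round(4),'proud',d.x[3].round(4),np.degrees(d.x[4:]).round(2),d.fun.round(1));np.save('head.npy',d.x)
t=load('top1'); h=d.x[:3]
print('bow px',proj(t,h2w(h,[(.125,-.104,.115),(.125,.104,.115)])).round(0),'face px',proj(t,h2w(h,[(.1,-.1,0),(.1,.1,0),(-.1,.1,0),(-.1,-.1,0)])).round(0))
E
python3 fit.py; python3 -c "
from h import *
crop('top1',345,150,140,112,5,'t1c')"
```

```text
head [ 0.6095 -0.2062  0.0287] 1.64 [-1.4 -0.1  1.1  0.5 -1.2  1.5]
proud 0.01 tilt deg [ 2.67 18.02] [-0.3  0.8  0.5 -0.9  0.8  0.6  0.2 -0.1 -0.9 -1.1]
[ 0.6093 -0.206   0.0293] proud 0.0114 [0.15 0.11] [-1.3 -0.2  1.2  0.3 -1.   1.7 -0.6  1.1 -0.3 -0.9  0.4  0.3  0.2 -0.3
 -1.8 -2.4 -1.8  0.2  0.1]
bow px [[467. 164.]
 [369. 168.]] face px [[451. 164.]
 [366. 168.]
 [367. 246.]
 [447. 243.]]
```

View pics/t1c.png

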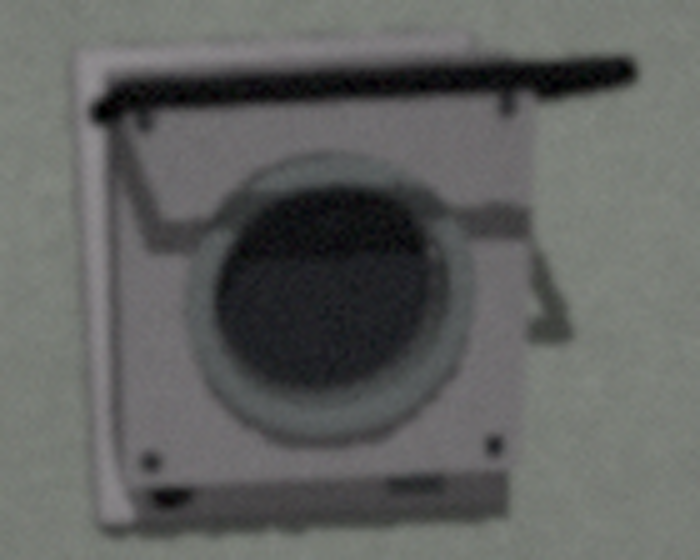

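The top crop shows the face's lower corners at (122,487) and (513,473), the bow from (100,108) to (632,68), and the cup's rim spanning x 187–474, y 150–445.

```bash
cat >> fit.py <<'E'
g=lambda a:np.array(a)/5.+[345,150]
out2=g([(187,297),(474,290),(330,150),(330,446),(225,205),(430,190),(215,385),(440,385)]);cor2=g([(122,487),(513,473)]);bow2=g([(108,106),(622,70)])
def edge(cam_,q,h,pts):
    r=R.from_euler('xy',[q[1],q[2]]); l=proj(cam_,h2w(h,r.apply(ring)+[0,0,q[0]])); m=l.mean(0); e=[]
    for o in pts:
        k=np.argmin(np.hypot(*(l-o).T)); e.append(np.dot(o-l[k],(o-m)/np.hypot(*(o-m))))
    return np.array(e)
def J(v):
    h,q=v[:3],v[3:6]; w=v[6:8] # image shift of the top camera (its calibration)
    return np.r_[face(h),edge(c,q,h,out),edge(t,q,h,out2-w),.7*(proj(t,h2w(h,[(-.1,.1,0),(-.1,-.1,0)]))-cor2+w).ravel(),
      .7*(proj(t,h2w(h,[(.125,.104,.115),(.125,-.104,.115)]))-bow2+w).ravel(),w/1.,(q[0]-.015)/.003,np.degrees(q[1:])/1.5]
d=least_squares(J,np.r_[d.x,0,0],diff_step=1e-3,x_scale=[.01,.01,.01,.01,.03,.03,1,1],loss='soft_l1')
cv=np.linalg.inv(d.jac.T@d.jac)**1
print('JOINT',d.x[:3].round(4),'proud',d.x[3].round(4),np.degrees(d.x[4:6]).round(2),d.x[6:].round(2),'sd',np.sqrt(np.diag(cv)).round(4),d.fun.round(1));np.save('head.npy',d.x)
E
python3 fit.py|sed -n '/JOINT/,$p'
```

```text
JOINT [ 0.6093 -0.206   0.032 ] proud 0.0111 [0.24 0.56] [1.66 1.14] sd [6.000e-04 5.000e-04 5.700e-03 2.200e-03 2.520e-02 2.700e-02 5.349e-01
 5.873e-01] [-1.6 -0.   0.9 -0.1 -0.9  1.8 -0.5  1.1 -0.2 -1.   0.1  0.3  0.1 -0.2
 -1.7 -2.3 -0.8 -0.1  1.1  2.  -0.2 -0.1 -0.7  0.7 -0.3  0.2  0.7 -0.3
  2.6 -1.5 -0.2  0.5  1.7  1.1 -1.3  0.2  0.4]
```

```bash
python3 -c "
from h import *
units((.6174,-.2057,.24,-3.111),(.6174,-.2057,.188,-3.111))"
```

```text
t 2.55 at [ 0.5507 -0.2082  0.3603] rot [ 3.140e+00 -1.000e-03 -3.141e+00] F [-0.3 -0.3  0.5]
[-1.113, 0.039, 2.004] -0.03
[-1.113, 0.038, 2.871] -0.03
```

step_arm --motion '[[[-0.3, 0.01, 0.6], -0.01], [[-0.7, 0.02, 1.2], -0.02], [[-1.11, 0.04, 1.9], -0.03], [[-1.11, 0.04, 2.5], -0.03], [[-1.11, 0.04, 2.87], -0.03], [[-1.16, 0.04, 2.986], -0.03], [[-1.16, 0.04, 2.986], -0.03]]' --hand 0

```text
time: 3.42
tool_pos: [0.6209, -0.205, 0.1823]
tool_rot: [3.142, 0.001, -3.109]
contact_force: [-0.1, 1.0, 0.4]
opening: 0.0777
grip_force: 0.0
```

step_arm --motion '[[[0, 0, 0], 0], [[0, 0, 0], 0], [[-0.01, 0, 0.022], 0], [[-0.02, 0, 0.045], 0], [[-0.02, 0, 0.045], 0]]'

```text
time: 4.05
tool_pos: [0.6219, -0.2065, 0.1796]
tool_rot: [-3.141, 0.001, -3.111]
contact_force: [-1.3, -0.3, 5.4]
opening: 0.0919
grip_force: 2.3
```

step_arm --motion '[[[0.04, 0, -0.09], 0], [[0.5, 0, 0.13], 0], [[1.04, 0, 0.357], 0], [[1.025, 0, 0.4], 0], [[1.015, 0, 0.425], 0], [[1.005, 0, 0.447], 0], [[1.005, 0, 0.447], 0]]'

```text
time: 4.92
tool_pos: [0.5622, -0.2083, 0.1524]
tool_rot: [-3.141, 0.001, -3.11]
contact_force: [0.3, -0.2, 1.9]
opening: 0.0919
grip_force: 0.9
```

step_arm --motion '[[[-0.01, 0, 0.02], 0], [[-0.017, 0, 0.038], 0], [[-0.017, 0, 0.038], 0]]'

```text
time: 5.3
tool_pos: [0.563, -0.2083, 0.1505]
tool_rot: [-3.141, 0.002, -3.11]
contact_force: [-0.0, -0.5, 5.0]
opening: 0.0916
grip_force: 2.2
```

step_arm --motion '[[[0.04, 0, -0.09], 0], [[-0.5, 0, -0.32], 0], [[-0.96, 0, -0.537], 0], [[-0.985, 0, -0.49], 0], [[-1.005, 0, -0.447], 0], [[-1.015, 0, -0.425], 0], [[-1.022, 0, -0.409], 0], [[-1.022, 0, -0.409], 0]]'

```text
time: 6.3
tool_pos: [0.6231, -0.2061, 0.1747]
tool_rot: [3.141, 0.001, -3.111]
contact_force: [1.8, 0.6, 5.3]
opening: 0.0914
grip_force: 2.2
```

step_arm --motion '[[[0.04, 0, -0.09], 0], [[0.5, 0, 0.13], 0], [[1.04, 0, 0.357], 0], [[1.025, 0, 0.4], 0], [[1.015, 0, 0.425], 0], [[1.005, 0, 0.447], 0], [[1.0, 0, 0.455], 0], [[0.995, 0, 0.466], 0], [[0.995, 0, 0.466], 0]]'

```text
time: 7.42
tool_pos: [0.5643, -0.2082, 0.1467]
tool_rot: [-3.141, 0.001, -3.11]
contact_force: [-1.3, -0.5, 4.6]
opening: 0.0917
grip_force: 2.4
```

step_arm --motion '[[[0.04, 0, -0.09], 0], [[-0.5, 0, -0.34], 0], [[-0.96, 0, -0.537], 0], [[-0.985, 0, -0.5], 0], [[-0.997, 0, -0.47], 0], [[-0.997, 0, -0.47], 0]]'

```text
time: 8.18
tool_pos: [0.623, -0.2061, 0.1743]
tool_rot: [3.141, -0.001, -3.111]
contact_force: [0.4, 0.5, 1.7]
opening: 0.0917
grip_force: 0.7
```

```bash
python3 -c "
from h import *
s=robot.observe();print(s['contact_force'],s['torque'],s['tool_pos'])"
```

```text
[0.39246944 0.50903824 1.71969773] [ 0.26488966 -0.04347275 -0.01212217] [ 0.62303041 -0.20605035  0.17430801]
```

step_arm --motion '[[[-0.01, 0, 0.02], 0], [[-0.017, 0, 0.038], 0], [[-0.017, 0, 0.038], 0]]'

```text
time: 8.55
tool_pos: [0.6242, -0.2061, 0.1723]
tool_rot: [3.141, -0.001, -3.11]
contact_force: [-2.1, 2.0, 4.5]
opening: 0.0918
grip_force: 2.4
```

```bash
python3 -c "
from h import *
s=robot.observe();print(s['contact_force'],s['torque'],s['tool_pos'])"
```

```text
[-2.13527581  2.00154356  4.48480576] [0.48995367 0.37247707 0.11236655] [ 0.62423393 -0.20605197  0.17230109]
```

step_arm --motion '[[[0.2, 0, -0.4], 0], [[0.4, 0, -1.2], 0], [[0.4, 0, -2.0], 0], [[0.2, 0, -2.8], 0], [[-0.1, 0, -3.3], 0], [[-0.27, 0, -3.3], 0], [[-0.27, 0, -3.3], 0]]'

```text
time: 9.43
tool_pos: [0.6413, -0.2059, 0.369]
tool_rot: [3.141, -0.001, -3.11]
contact_force: [-0.8, -0.3, -0.9]
opening: 0.0917
grip_force: 0.0
```

```bash
python3 -c "
from h import *
c=cam('wrist');save(c,'w3')
h=np.load('head.npy')[:3]
r=R.from_euler('z',h[2])*R.from_euler('y',-np.radians(24))
p=proj(c,r.apply([(0,0,.012)])+[h[0],h[1],.13]);print(p)
u,v=p[0].astype(int);crop('w3',max(u-125,0),max(v-95,0),250,190,3.1,'w3c');print(max(u-125,0),max(v-95,0))
units((.624,-.206,.1723,-3.11))"
```

```text
[[312.77411583 156.37098076]]
187 61
t 9.47 at [ 0.6408 -0.2058  0.3689] rot [ 3.141e+00 -2.000e-03 -3.110e+00] F [ 0.1  0.4 -0.7]
[0.274, 0.003, 3.277] -0.0
```

View pics/w3c.png

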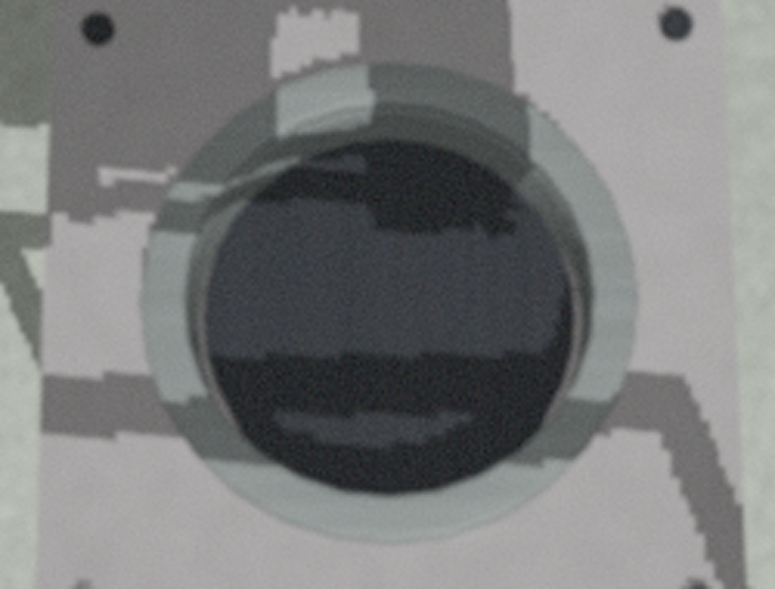

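The crop shows the rim's outer edge at left (142,290), right (637,295), lower side (390,63), upper side (392,545); its inner edge runs from (187,300) to (592,300) and (390,102) to (390,493). The cup is concentric and looks square.

```bash
cat > fit2.py <<'E'
from h import *
from scipy.optimize import least_squares
c=load('w3'); f=lambda a:np.array(a)/3.1+[187,61]
h2w=lambda p,P:(R.from_euler('z',p[2])*R.from_euler('y',-np.radians(24))).apply(P)+[p[0],p[1],.13]
scr=f([(98,28),(676,22)]); side=[(-1,f((47,300))),(-1,f((41,500))),(1,f((725,150))),(1,f((731,300)))]
out=f([(142,290),(637,295),(390,63),(392,545),(150,235),(628,230),(165,400),(612,400),(530,97),(210,460)])
inn=f([(187,300),(592,300),(390,102),(390,493)])
th=np.linspace(0,2*np.pi,1440)
def ring(r,z): return np.c_[r*np.cos(th),r*np.sin(th),0*th+z]
def edge(q,h,pts,rg):
    l=proj(c,h2w(h,R.from_euler('xy',q[1:3]).apply(rg)+[0,0,q[0]])); m=l.mean(0);e=[]
    for o in pts:
        k=np.argmin(np.hypot(*(l-o).T)); e.append(np.dot(o-l[k],(o-m)/np.hypot(*(o-m))))
    return e
def J(v):
    h,q,s=v[:3],v[3:6],v[6]
    e=list((proj(c,h2w(h,[(-s,-s,0),(-s,s,0)]))-scr).ravel())
    for sg,p in side:
        l=proj(c,h2w(h,[(x,sg*.1,0) for x in np.linspace(-.1,.1,80)])); e.append(np.interp(p[1],l[:,1],l[:,0])-p[0])
    return np.r_[e,edge(q,h,out,ring(.07,.006)),edge(q,h,inn,ring(.057,.006)),(h[0]-.6093)/.002,(q[0]-.008)/.004,np.degrees(q[1:])/2]
d=least_squares(J,[.609,-.206,.03,.008,0,0,.085],diff_step=1e-3,x_scale=[.01,.01,.01,.01,.03,.03,.01])
print(d.x[:3].round(4),'proud',d.x[3].round(4),np.degrees(d.x[4:6]).round(2),'s',d.x[6].round(4),'sd',np.sqrt(np.diag(np.linalg.inv(d.jac.T@d.jac))).round(4),d.fun.round(1))
E
python3 fit2.py
```

```text
[ 0.6077 -0.2062  0.0438] proud 0.0022 [ 0.29 -0.22] s 0.0856 sd [0.0005 0.0003 0.0051 0.0015 0.0263 0.0207 0.0006] [-0.1  0.2 -0.4 -0.6 -1.5 -1.   1.6  2.2 -0.3 -0.7 -1.   1.1  0.1 -0.1
 -0.7 -1.3  1.1 -1.8 -0.1 -0.2  0.1 -0.5 -0.8 -1.5  0.1 -0.1]
```

step_arm --motion '[[[0.5, 0, 0.8], 0], [[1.0, 0, 1.7], 0], [[1.32, 0, 2.6], 0], [[1.32, 0, 3.4], 0], [[1.31, 0, 3.66], 0], [[1.29, 0, 3.71], 0], [[1.275, 0, 3.747], 0], [[1.267, 0, 3.766], 0], [[1.267, 0, 3.766], 0]]'

```text
time: 10.6
tool_pos: [0.5659, -0.2084, 0.1456]
tool_rot: [-3.14, 0.003, -3.11]
contact_force: [0.0, -0.2, 3.2]
opening: 0.0916
grip_force: 1.3
```

```bash
python3 -c "
from h import *
s=robot.observe();print(s['contact_force'],s['torque'],s['tool_pos'])"
```

```text
[ 0.04752124 -0.17363598  3.15472623] [ 0.075107   -0.17865389 -0.05056801] [ 0.5658878  -0.20838909  0.1456242 ]
```

step_arm --motion '[[[0.04, 0, -0.09], 0], [[-0.5, 0, -0.32], 0], [[-0.96, 0, -0.537], 0], [[-0.985, 0, -0.49], 0], [[-1.005, 0, -0.447], 0], [[-1.013, 0, -0.428], 0], [[-1.013, 0, -0.428], 0]]'

```text
time: 11.48
tool_pos: [0.6252, -0.2061, 0.1703]
tool_rot: [3.141, 0.001, -3.111]
contact_force: [0.6, 1.6, 5.2]
opening: 0.0915
grip_force: 1.9
```

step_arm --motion '[[[0.04, 0, -0.09], 0], [[0.5, 0, 0.13], 0], [[1.04, 0, 0.357], 0], [[1.025, 0, 0.4], 0], [[1.005, 0, 0.447], 0], [[0.997, 0, 0.465], 0], [[0.988, 0, 0.485], 0], [[0.988, 0, 0.485], 0]]'

```text
time: 12.48
tool_pos: [0.5667, -0.2081, 0.141]
tool_rot: [-3.141, 0.0, -3.11]
contact_force: [-2.8, -1.9, 3.2]
opening: 0.0915
grip_force: 2.4
```

```bash
python3 -c "
from h import *
s=robot.observe();print(s['contact_force'],s['torque'],s['tool_pos'])"
```

```text
[-2.75244065 -1.91308126  3.16345913] [-4.12689891e-04  5.53026312e-01  1.32490751e-01] [ 0.56674465 -0.20809354  0.14100677]
```

step_arm --motion '[[[0.04, 0, -0.09], 0], [[-0.5, 0, -0.32], 0], [[-0.96, 0, -0.537], 0], [[-0.985, 0, -0.49], 0], [[-1.0, 0, -0.455], 0], [[-1.012, 0, -0.432], 0], [[-1.012, 0, -0.432], 0]]'

```text
time: 13.35
tool_pos: [0.6267, -0.2059, 0.1674]
tool_rot: [3.141, 0.001, -3.111]
contact_force: [0.9, 0.8, 5.3]
opening: 0.0921
grip_force: 2.6
```

step_arm --motion '[[[0.04, 0, -0.09], 0], [[0.5, 0, 0.13], 0], [[1.04, 0, 0.357], 0], [[1.025, 0, 0.4], 0], [[1.005, 0, 0.447], 0], [[0.997, 0, 0.465], 0], [[0.997, 0, 0.465], 0]]'

```text
time: 14.22
tool_pos: [0.5675, -0.2082, 0.1395]
tool_rot: [-3.141, -0.001, -3.11]
contact_force: [-4.4, -0.5, 5.6]
opening: 0.0918
grip_force: 3.5
```

step_arm --motion '[[[0.04, 0, -0.09], 0], [[-0.5, 0, -0.32], 0], [[-0.96, 0, -0.537], 0], [[-0.985, 0, -0.49], 0], [[-1.0, 0, -0.455], 0], [[-1.012, 0, -0.432], 0], [[-1.012, 0, -0.432], 0]]'

```text
time: 15.1
tool_pos: [0.6283, -0.206, 0.1662]
tool_rot: [-3.141, 0.003, -3.111]
contact_force: [0.5, 1.2, 9.3]
opening: 0.092
grip_force: 3.9
```

step_arm --motion '[[[0.04, 0, -0.09], 0], [[0.5, 0, 0.13], 0], [[1.04, 0, 0.357], 0], [[1.025, 0, 0.4], 0], [[1.005, 0, 0.447], 0], [[0.997, 0, 0.465], 0], [[0.997, 0, 0.465], 0]]'

```text
time: 15.98
tool_pos: [0.5671, -0.208, 0.138]
tool_rot: [3.142, -0.004, -3.109]
contact_force: [-11.5, 0.0, 11.5]
opening: 0.0919
grip_force: 7.9
```

step_arm --motion '[[[0, 0, 0.02], 0], [[0, 0, 0.04], 0], [[0, 0, 0.06], 0], [[0, 0, 0.06], 0]]'

```text
time: 16.48
tool_pos: [0.5672, -0.2081, 0.1373]
tool_rot: [-3.141, -0.002, -3.109]
contact_force: [-18.2, 4.0, 28.7]
opening: 0.092
grip_force: 16.6
```

step_arm --motion '[[[0.04, 0, -0.15], 0], [[-0.5, 0, -0.42], 0], [[-0.95, 0, -0.62], 0], [[-0.97, 0, -0.57], 0], [[-0.985, 0, -0.54], 0], [[-0.985, 0, -0.5], 0], [[-0.985, 0, -0.48], 0], [[-0.985, 0, -0.48], 0]]'

```text
time: 17.48
tool_pos: [0.6276, -0.206, 0.165]
tool_rot: [-3.141, 0.004, -3.111]
contact_force: [-2.0, 2.5, 17.0]
opening: 0.0919
grip_force: 8.0
```

```bash
python3 -c "
from h import *
s=robot.observe();print(s['contact_force'],s['torque'],s['tool_pos'])"
```

```text
[-2.03141977  2.47141522 16.97954958] [0.81474016 0.26825066 0.01877201] [ 0.62756099 -0.20601108  0.16495925]
```

step_arm --motion '[[[0, 0, 0.02], 0], [[0, 0, 0.04], 0], [[0, 0, 0.05], 0], [[0, 0, 0.05], 0]]'

```text
time: 17.98
tool_pos: [0.6278, -0.206, 0.1644]
tool_rot: [-3.14, 0.006, -3.111]
contact_force: [-6.1, 4.0, 28.1]
opening: 0.0919
grip_force: 14.1
```

```bash
python3 -c "
from h import *
s=robot.observe();print(s['contact_force'],s['torque'],s['tool_pos'])"
```

```text
[-6.13055704  3.99928664 28.05536256] [1.32199843 0.90820975 0.07119788] [ 0.6278021  -0.20602773  0.16443298]
```

step_arm --motion '[[[0.05, 0, -0.2], 0], [[0.3, 0, -0.7], 0], [[0.5, 0, -1.4], 0], [[0.5, 0, -2.2], 0], [[0.5, 0, -2.8], 0], [[0.5, 0, -2.8], 0]]'

```text
time: 18.73
tool_pos: [0.5975, -0.2076, 0.3297]
tool_rot: [-3.139, 0.004, -3.111]
contact_force: [-0.2, -0.3, -1.2]
opening: 0.0915
grip_force: 0.0
```

```bash
python3 -c "
from h import *
units((.58,.1556,.25,-3.124),(.58,.1556,.12,-3.124),(.58,.1556,.065,-3.124))"
```

```text
t 18.73 at [ 0.5975 -0.2076  0.3297] rot [-3.139  0.004 -3.111] F [-0.2 -0.3 -1.2]
[0.111, 6.063, 1.314] 0.013
[0.12, 6.068, 3.48] 0.013
[0.124, 6.07, 4.397] 0.013
```

step_arm --motion '[[[0.02, 0.9, 0], 0.01], [[0.04, 1.8, 0], 0.013], [[0.06, 2.7, 0], 0.013], [[0.08, 3.6, 0], 0.013], [[0.1, 4.5, 0.4], 0.013], [[0.12, 5.3, 1.0], 0.013], [[0.12, 6.06, 1.7], 0.013], [[0.12, 6.06, 2.6], 0.013], [[0.12, 6.06, 3.4], 0.013], [[0.12, 6.06, 3.4], 0.013]]'

```text
time: 19.98
tool_pos: [0.575, 0.1555, 0.1181]
tool_rot: [-3.14, -0.012, -3.123]
contact_force: [-0.2, -0.7, 0.6]
opening: 0.0918
grip_force: 0.0
```

```bash
python3 -c "
from h import *
c=cam('wrist');save(c,'w4');crop('w4',190,60,260,200,3,'w4c')
print(proj(c,[(.5642,.1397,.06),(.5642,.1717,.06),(.4686,.1537,.05)]).round(0))
units((.58,.1556,.065,-3.124))"
```

```text
[[280. 249.]
 [345. 251.]
 [311.  45.]]
t 20.02 at [0.5772 0.1558 0.1213] rot [-3.141 -0.005 -3.124] F [1.1 0.7 0.4]
[-0.051, -0.003, 0.938] 0.0
```

View pics/w4.png

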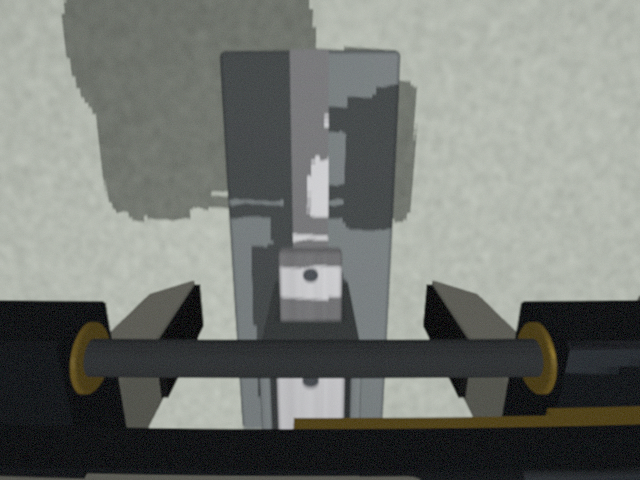

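The plate's front edge lies at row 249, columns 279–342, as predicted. I'll descend and grip.

step_arm --motion '[[[-0.04, 0, 0.4], 0], [[-0.04, 0, 0.8], 0], [[-0.04, 0, 0.93], 0], [[-0.04, 0, 0.93], 0]]'

```text
time: 20.52
tool_pos: [0.5819, 0.1561, 0.0686]
tool_rot: [3.141, 0.002, -3.124]
contact_force: [-0.1, 0.4, 0.5]
opening: 0.0915
grip_force: 0.0
```

step_arm --motion '[[[0, 0, 0], 0], [[0, 0, 0], 0], [[0, 0, 0], 0], [[0, 0, 0], 0], [[0, 0, 0], 0], [[0, 0, 0], 0], [[0, 0, 0], 0], [[0, 0, 0], 0]]' --hand 255 --squeeze 30

```text
time: 21.52
tool_pos: [0.5812, 0.1561, 0.0673]
tool_rot: [-3.142, -0.0, -3.123]
contact_force: [-0.7, -0.5, 0.3]
opening: 0.0315
grip_force: 29.9
```

step_arm --motion '[[[0.15, 0, 0], 0], [[0.32, 0, 0], 0], [[0.5, 0, 0], 0], [[0.68, 0, 0], 0], [[0.86, 0, 0], 0], [[1.04, 0, 0], 0], [[1.2, 0, 0], 0], [[1.3, 0, 0], 0], [[1.3, 0, 0], 0]]'

```text
time: 22.65
tool_pos: [0.5028, 0.1548, 0.0673]
tool_rot: [3.142, -0.001, -3.123]
contact_force: [-0.1, -1.1, -0.1]
opening: 0.0317
grip_force: 29.9
```

step_arm --motion '[[[0, 0, 0], 0], [[0, 0, 0], 0], [[0, 0, 0], 0], [[-0.1, 0, 0], 0], [[-0.3, 0, 0], 0], [[-0.52, 0, 0], 0], [[-0.52, 0, 0], 0]]' --hand 110

```text
time: 23.52
tool_pos: [0.5358, 0.1553, 0.0673]
tool_rot: [3.141, 0.001, -3.124]
contact_force: [0.0, -0.0, 0.1]
opening: 0.0519
grip_force: 0.0
```

```bash
python3 -c "
from h import *
c=cam('wrist');save(c,'w5')
t=cam('top');save(t,'t5')
print(proj(c,[(.486,.1387,.06),(.486,.1707,.06)]).round(0))
im=np.hstack([cv2.resize(cv2.imread('pics/w5.png')[100:400,160:480],(400,375)),cv2.resize(cv2.imread('pics/t5.png')[150:290,195:345],(400,375))]);cv2.imwrite('pics/m5.png',im)
units((.534,.1555,.0673,-3.124))"
```

```text
[[266. 190.]
 [357. 191.]]
t 23.62 at [0.5343 0.1553 0.067 ] rot [-3.142e+00 -1.000e-03 -3.124e+00] F [-0.8 -0.   0.4]
[0.006, 0.004, -0.005] 0.0
```

View pics/m5.png

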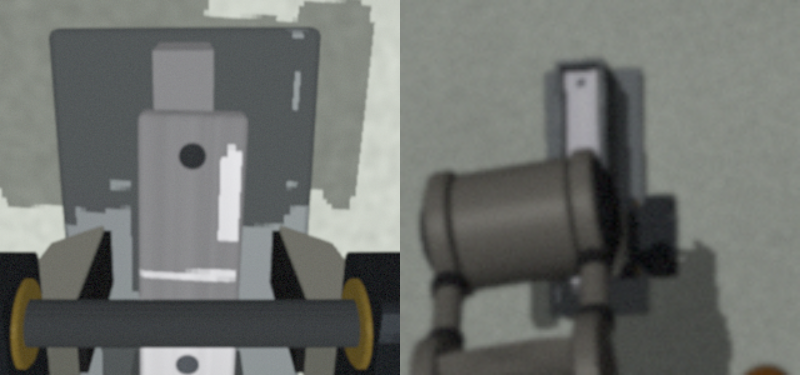

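The plate lies clear of the gate on the rail, with its front edge at crop row 112 as predicted, and plate 2 stays under the magazine walls. I'll re-grip at its middle.

step_arm --motion '[[[0, 0, 0], 0], [[0, 0, 0], 0], [[0, 0, 0], 0], [[0, 0, 0], 0], [[0, 0, 0], 0]]' --hand 255 --squeeze 20

```text
time: 24.25
tool_pos: [0.5343, 0.1554, 0.0674]
tool_rot: [3.141, -0.0, -3.123]
contact_force: [-1.2, -0.7, 1.7]
opening: 0.032
grip_force: 19.9
```

step_arm --motion '[[[0, 0, -0.1], 0], [[0, 0, -0.5], 0], [[0, 0, -1.2], 0], [[0, 0, -2], 0], [[0, 0, -2.8], 0], [[0, 0, -3.2], 0], [[0, 0, -3.2], 0]]'

```text
time: 25.12
tool_pos: [0.5353, 0.1555, 0.2614]
tool_rot: [3.141, 0.005, -3.123]
contact_force: [0.0, -0.3, -0.9]
opening: 0.0317
grip_force: 19.9
```

```bash
python3 -c "
from h import *
o=np.array([.6085,-.206,.13]);r=R.from_euler('z',.035)
T=lambda X,Z:(*(o+r.apply([X/1e3,0,Z/1e3])),-3.1066)
units(T(-5,120),T(-5,60),T(-5,28),T(-5,24))"
```

```text
t 25.12 at [0.5353 0.1555 0.2614] rot [ 3.141  0.005 -3.123] F [ 0.  -0.3 -0.9]
[-1.026, -6.048, 0.192] -0.017
[-1.021, -6.048, 1.192] -0.017
[-1.019, -6.049, 1.725] -0.017
[-1.018, -6.049, 1.792] -0.017
```

step_arm --motion '[[[-0.1, -0.8, 0], 0], [[-0.2, -1.7, 0], -0.017], [[-0.35, -2.6, 0], -0.017], [[-0.5, -3.5, 0], -0.017], [[-0.7, -4.4, 0], -0.017], [[-0.85, -5.2, 0], -0.017], [[-1.02, -6.05, 0.2], -0.017], [[-1.02, -6.05, 0.7], -0.017], [[-1.02, -6.05, 1.19], -0.017], [[-1.02, -6.05, 1.19], -0.017]]'

```text
time: 26.38
tool_pos: [0.6003, -0.2057, 0.1836]
tool_rot: [3.138, -0.007, -3.107]
contact_force: [-0.1, 0.5, -0.8]
opening: 0.0317
grip_force: 19.9
```

```bash
python3 -c "
from h import *
o=np.array([.6085,-.206,.13]);r=R.from_euler('z',.035)
T=lambda X,Z:(*(o+r.apply([X/1e3,0,Z/1e3])),-3.1066)
units(T(-5,28),T(-5,24),T(3.4,13))"
```

```text
t 26.38 at [ 0.6003 -0.2057  0.1836] rot [ 3.138 -0.007 -3.107] F [-0.1  0.5 -0.8]
[-0.057, -0.011, 0.426] -0.0
[-0.057, -0.011, 0.493] -0.0
[-0.199, -0.012, 0.675] -0.0
```

step_arm --motion '[[[0, 0, 0.1], 0], [[0, 0, 0.3], 0], [[0, 0, 0.42], 0], [[0, 0, 0.42], 0], [[0, 0, 0.42], 0]]' --squeeze 8

```text
time: 27.0
tool_pos: [0.6024, -0.2065, 0.1631]
tool_rot: [-3.141, 0.001, -3.106]
contact_force: [0.4, -0.4, -1.2]
opening: 0.0318
grip_force: 8.0
```

```bash
python3 -c "
from h import *
o=np.array([.6085,-.206,.13]);r=R.from_euler('z',.035)
T=lambda X,Z:(*(o+r.apply([X/1e3,0,Z/1e3])),-3.1066)
units(T(-5,24),T(3.4,13))"
```

```text
t 27.0 at [ 0.6024 -0.2065  0.1631] rot [-3.141e+00  1.000e-03 -3.106e+00] F [ 0.4 -0.4 -1.2]
[-0.018, 0.005, 0.151] 0.0
[-0.158, 0.005, 0.334] 0.0
```

step_arm --motion '[[[-0.02, 0, 0.06], 0], [[-0.02, 0, 0.12], 0], [[-0.05, 0, 0.16], 0], [[-0.08, 0, 0.2], 0], [[-0.1, 0, 0.23], 0], [[-0.1, 0, 0.23], 0]]' --squeeze 5

```text
time: 27.75
tool_pos: [0.6072, -0.2063, 0.1501]
tool_rot: [-3.142, -0.002, -3.106]
contact_force: [-8.0, -0.1, 9.2]
opening: 0.0316
grip_force: 11.3
```

step_arm --motion '[[[0, 0, 0.03], 0], [[0, 0, 0.06], 0], [[0, 0, 0.06], 0]]' --squeeze 3

```text
time: 28.12
tool_pos: [0.6073, -0.2064, 0.1495]
tool_rot: [-3.14, -0.0, -3.106]
contact_force: [-15.1, 3.0, 25.0]
opening: 0.0319
grip_force: 17.8
```

```bash
python3 - <<'E'
from h import *
s=robot.observe();print(s['contact_force'],s['torque'],s['tool_pos'],s['grip_force'])
c=cam('wrist');save(c,'w6')
# near-end edge of the plate top for several tilts about the grip
tp=s['tool_pos']; col=None
for tilt in (0,8,16,24):
    a=np.radians(tilt); X=-.048*np.cos(a)-.005*np.sin(a)*1; Z=-.048*np.sin(a)+.005*np.cos(a)
    p=proj(c,tp+np.array([X,0,-.017+.005+Z]))[0]; print(tilt,p.round(1))
u=int(p[0]); g=c['p'][:,u-12:u+13].mean((1,2)); print(g[100:290:3].round(0).astype(int).tolist())
E
```

```text
[-15.14593144   3.04467343  25.03810621] [0.60192304 2.39512932 0.02623604] [ 0.6072906  -0.20637495  0.14952616] 17.773597603663802
0 [315.4 195.9]
8 [315.4 191.6]
16 [315.2 190. ]
24 [315.  190.9]
[142, 142, 142, 142, 141, 142, 141, 142, 142, 143, 143, 143, 143, 143, 127, 120, 122, 123, 126, 126, 127, 131, 132, 116, 104, 96, 93, 94, 60, 55, 71, 135, 148, 149, 149, 149, 150, 149, 114, 87, 78, 76, 79, 91, 123, 149, 149, 148, 148, 148, 148, 148, 148, 148, 148, 149, 148, 148, 147, 147, 147, 147, 147, 147]
```

```bash
python3 - <<'E'
from h import *
from scipy.optimize import least_squares
c4=load('w4'); a=onz(c4,[(310,249),(310.5,274.5)],.06); print('hole from front',a[1]-a[0]); s=(a[1]-a[0])[0]
c=load('w6'); g=c['p'].mean(2)
p=c['p'].mean(2)
for r in (196,200,206,230,236):
    d=np.abs(np.diff(cv2.GaussianBlur(p[r:r+1],(5,1),0)[0])); k=np.where(d>8)[0]; print(r,[int(x) for x in k if 220<x<420])
col=p[:,309:320].mean(1); print('edge',col[184:198].round(0).astype(int).tolist(),'hole',col[209:240].round(0).astype(int).tolist())
tp=np.array([.6073,-.2064,.1495])
def pr(tilt,dz,q): # q = distance from plate centre along the plate, top face
    a=np.radians(tilt); return proj(c,tp+np.array([q*np.cos(a)-.005*np.sin(a),0,-.012+dz+q*np.sin(a)+.005*np.cos(a)]))[0,1]
for t in (0,5,10,15,20): print(t,[(round(pr(t,dz,-.048),1),round(pr(t,dz,-.048+s),1)) for dz in (0,.004,.008)])
E
```

```text
hole from front [0.01350508 0.00045664 0.        ]
196 [269, 270, 271, 272, 273, 352, 353, 354, 355, 356, 381, 382, 383, 392, 393, 416, 417, 418, 419]
200 [269, 270, 271, 272, 352, 353, 354, 355, 356, 396, 397, 398, 417, 418, 419]
206 [237, 238, 269, 270, 271, 272, 273, 352, 353, 354, 355, 356, 381, 382, 403, 404, 405, 417, 418, 419]
230 [269, 270, 271, 272, 273, 304, 305, 306, 307, 308, 317, 318, 319, 320, 321, 352, 353, 354, 355, 383, 384]
236 [269, 270, 271, 272, 273, 352, 353, 354, 355, 384, 385]
edge [57, 54, 55, 55, 55, 53, 72, 102, 127, 136, 141, 146, 149, 150] hole [151, 150, 149, 136, 110, 79, 64, 58, 57, 58, 57, 59, 58, 58, 59, 58, 58, 58, 57, 58, 57, 60, 69, 97, 128, 145, 150, 150, 150, 150, 149]
0 [(np.float64(195.9), np.float64(232.6)), (np.float64(198.3), np.float64(235.8)), (np.float64(200.8), np.float64(239.3))]
5 [(np.float64(192.9), np.float64(229.4)), (np.float64(195.1), np.float64(232.5)), (np.float64(197.5), np.float64(235.8))]
10 [(np.float64(190.9), np.float64(227.0)), (np.float64(193.1), np.float64(230.1)), (np.float64(195.3), np.float64(233.2))]
15 [(np.float64(190.1), np.float64(225.4)), (np.float64(192.1), np.float64(228.3)), (np.float64(194.3), np.float64(231.4))]
20 [(np.float64(190.2), np.float64(224.5)), (np.float64(192.2), np.float64(227.4)), (np.float64(194.3), np.float64(230.4))]
```

```bash
python3 - <<'E'
from h import *
from scipy.optimize import least_squares
s=robot.observe();print(s['tool_pos'],s['tool_rot'],s['contact_force'],s['time'])
def meas(f):
    c=load(f);p=cv2.GaussianBlur(c['p'].mean(2).astype(np.float32),(3,3),0);o=[]
    col=p[:,309:319].mean(1)
    d=np.diff(col); k=[(int(i),int(d[i])) for i in range(150,250) if abs(d[i])>9]; print(f,k)
    for r in (195,205,240,255):
        g=np.abs(np.diff(p[r:r+6].mean(0))); L=240+np.argsort(g[240:300])[-3:].mean(); Rr=335+np.argsort(g[335:380])[-3:].mean(); o.append((r,round(L,1),round(Rr,1),round(Rr-L,1)))
    print(o)
meas('w5');meas('w6')
E
```

```text
[ 0.60727794 -0.20636838  0.14952843] [-3.14035612e+00 -5.52006682e-05 -3.10617941e+00] [-14.34061588   2.9636824   24.12126436] 28.175
w5 [(213, -16), (214, -24), (215, -22), (216, -11), (232, 11), (233, 21), (234, 24), (235, 17)]
[(195, np.float64(270.0), np.float64(357.0), np.float64(87.0)), (205, np.float64(270.0), np.float64(357.0), np.float64(87.0)), (240, np.float64(270.0), np.float64(346.7), np.float64(76.7)), (255, np.float64(270.0), np.float64(351.0), np.float64(81.0))]
w6 [(168, -9), (181, -9), (182, -12), (183, -9), (189, 16), (190, 26), (191, 22), (192, 12), (211, -14), (212, -25), (213, -26), (214, -15), (230, 11), (231, 24), (232, 28), (233, 18)]
[(195, np.float64(271.0), np.float64(354.0), np.float64(83.0)), (205, np.float64(271.0), np.float64(354.0), np.float64(83.0)), (240, np.float64(271.0), np.float64(354.0), np.float64(83.0)), (255, np.float64(271.0), np.float64(354.0), np.float64(83.0))]
```

step_arm --motion '[[[0, 0, -0.03], 0], [[0, 0, -0.04], 0], [[0, 0, -0.04], 0]]'

```text
time: 28.55
tool_pos: [0.6072, -0.2064, 0.1499]
tool_rot: [-3.141, -0.001, -3.106]
contact_force: [-10.9, 1.9, 14.2]
opening: 0.032
grip_force: 12.1
```

step_arm --motion '[[[0, 0, 0], 0], [[0, 0, 0], 0], [[0, 0, 0], 0], [[0, 0, 0], 0], [[0, 0, 0], 0]]' --hand 110

```text
time: 29.18
tool_pos: [0.6072, -0.2064, 0.1499]
tool_rot: [-3.141, -0.001, -3.106]
contact_force: [-10.3, 1.7, 14.0]
opening: 0.0326
grip_force: 8.7
```

```bash
python3 - <<'E'
from h import *
s=robot.observe();print(s['tool_pos'],s['contact_force'],s['time'])
c=cam('wrist');save(c,'w7')
h2w=lambda P:(R.from_euler('z',.035)*R.from_euler('y',-np.radians(24))).apply(P)+[.6085,-.206,.13]
print('flat pred: near edge corners, hole',proj(c,h2w([(-.0486,-.016,.001),(-.0486,.016,.001),(-.0356,0,.001)])).round(0).tolist())
p=cv2.GaussianBlur(c['p'].mean(2).astype(np.float32),(3,3),0);col=p[:,309:319].mean(1);d=np.diff(col)
print([(i,int(d[i])) for i in range(120,275) if abs(d[i])>9])
for r in (200,215,250):
    g=np.abs(np.diff(p[r:r+5].mean(0)));print(r,[(i,int(g[i])) for i in range(230,400) if g[i]>10])
E
```

```text
[ 0.60722395 -0.20636406  0.14992334] [-10.26897214   1.70015333  14.01772957] 29.175
flat pred: near edge corners, hole [[274.0, 191.0], [349.0, 191.0], [312.0, 221.0]]
[(168, -9), (182, -12), (183, -10), (186, 20), (187, 27), (188, 20), (189, 10), (204, -18), (205, -27), (206, -22), (207, -10), (220, 10), (221, 23), (222, 27), (223, 18)]
200 [(274, 11), (275, 24), (276, 24), (277, 15), (348, 14), (349, 23), (350, 23), (351, 12)]
215 [(274, 16), (275, 26), (276, 23), (277, 12), (303, 17), (304, 25), (305, 22), (306, 12), (319, 12), (320, 22), (321, 24), (322, 16), (348, 14), (349, 22), (350, 23), (351, 14), (382, 11)]
250 [(274, 19), (275, 27), (276, 20), (277, 10), (348, 10), (349, 19), (350, 24), (351, 18)]
```

step_arm --motion '[[[0, 0, -0.01], 0], [[0.005, 0, -0.02], 0], [[0.01, 0, -0.03], 0], [[0.01, 0, -0.04], 0], [[0.01, 0, -0.04], 0], [[0.01, 0, -0.04], 0]]' --hand 110 --squeeze 20

```text
time: 29.98
tool_pos: [0.608, -0.2068, 0.1508]
tool_rot: [-3.141, 0.001, -3.107]
contact_force: [-1.6, -1.7, 5.9]
opening: 0.052
grip_force: 3.2
```

step_arm --motion '[[[0.01, 0, -0.1], 0], [[0.02, 0, -0.3], 0], [[0.1, 0, -0.8], 0], [[0.3, 0, -1.5], 0], [[0.3, 0, -2.3], 0], [[0.0, 0, -3.0], 0], [[-0.3, 0, -3.7], 0], [[-0.55, 0, -3.7], 0], [[-0.55, 0, -3.7], 0]]'

```text
time: 31.1
tool_pos: [0.6411, -0.2048, 0.3718]
tool_rot: [3.141, 0.0, -3.106]
contact_force: [1.0, -0.4, -0.5]
opening: 0.0524
grip_force: 0.0
```

```bash
cat > chk.py <<'E'
from h import *
import sys
c=cam('wrist');save(c,sys.argv[1]);s=robot.observe();print(s['tool_pos'],s['contact_force'],s['time'])
h2w=lambda P:(R.from_euler('z',.035)*R.from_euler('y',-np.radians(24))).apply(P)+[.6085,-.206,.13]
q=proj(c,h2w([(-.048,-.016,.001),(-.048,.016,.001),(.048,.016,.001),(.048,-.016,.001)]));print('plate pred',q.round(0).tolist())
print('rim pred L R lo up',proj(c,h2w([(0,-.07,.006),(0,.07,.006),(-.07,0,.006),(.07,0,.006)])).round(1).tolist())
b=cv2.GaussianBlur(c['p'],(3,3),0).mean(2)
u,v=q.mean(0)
m=(b>115).astype(np.uint8); x0,y0=int(u-60),int(v-60); sub=m[y0:y0+120,x0:x0+120]
n,l,st,ce=cv2.connectedComponentsWithStats(sub)
for i in range(1,n):
    if st[i,4]>200: 
        pts=np.argwhere(l==i)[:,::-1].astype(np.float32); print('blob',st[i].tolist(),cv2.minAreaRect(pts+[x0,y0]))
for row in b[int(v)-75:int(v)+76:5,int(u)-95:int(u)+96:5]: print(''.join('%4d'%k for k in row))
E
python3 chk.py w8
```

```text
[ 0.64049297 -0.20486194  0.37140167] [ 0.94737017  0.43956377 -0.06741192] 31.15
plate pred [[294.0, 108.0], [329.0, 108.0], [330.0, 212.0], [294.0, 212.0]]
rim pred L R lo up [[232.5, 157.1], [391.1, 157.1], [311.8, 82.3], [311.8, 235.9]]Traceback (most recent call last):
  File "chk.py", line 13, in <module>
    pts=np.argwhere(l==i)[:,::-1].astype(np.float32); print('blob',st[i].tolist(),cv2.minAreaRect(pts+[x0,y0]))
                                                                                  ~~~~~~~~~~~~~~~^^^^^^^^^^^^^
cv2.error: OpenCV(4.12.0) /io/opencv/modules/imgproc/src/convhull.cpp:143: error: (-215:Assertion failed) total >= 0 && (depth == CV_32F || depth == CV_32S) in function 'convexHull'
```

```bash
sed -i 's/minAreaRect(pts+\[x0,y0\])/minAreaRect(pts+np.float32([x0,y0]))/' chk.py; python3 chk.py w8
```

```text
[ 0.64017419 -0.20492067  0.37137271] [-0.83704294  0.98457054 -1.0738457 ] 31.2
plate pred [[294.0, 109.0], [329.0, 109.0], [330.0, 213.0], [294.0, 213.0]]
rim pred L R lo up [[232.4, 158.3], [391.0, 158.2], [311.7, 83.4], [311.8, 237.0]]
blob [105, 0, 15, 37, 398] ((363.0, 118.0), (36.0, 14.0), 90.0)
blob [44, 9, 36, 103, 3329] ((312.5, 160.0), (102.0, 35.0), 90.0)
blob [0, 103, 40, 17, 404] ((270.5, 211.0), (39.0, 16.0), 0.0)
blob [81, 103, 39, 17, 396] ((351.0, 211.0), (16.0, 38.0), 90.0)
 119 119 115 118 118 118 119 118 119 117 119 117 173 171 119 119 117 114 109 108 111 118 116 119 119 117 118 120 174 177 177 175 175 177 176 175 174 175 176
 119 118 115 117 119 118 118 119 118 119 120 118 158 129 103 100 101 101 101 102 102 129 102 101 102 115 119 118 176 175 177 176 176 177 177 175 174 176 175
 118 118 116 117 119 118 119 120 119 118 119 115 146 156 107 104 106 105 105 106 106 134 104 103 102 101 102 114 176 175 176 175 177 176 176 176 175 175 174
 119 117 117 120 119 119 119 119 118 118 104 101 122 156 105  99  89  86  85  85  85  97  89 100 104 103 101 101 128 171 176 176 17
[... 3564 characters left out ...]
  44  44  43  50 112 156 159 160 162 166 176 175 174 174 176 175 159 120
 173 175 175 174 173 174 176 176 176 160 157 158 156 155 154 133  83  62  51  48  53  64  86 137 153 155 157 159 160 167 176 175 175 174 174 174 175 175 123
 176 175 175 175 173 175 176 174 174 173 171 156 161 160 160 159 158 158 157 157 157 159 159 160 161 161 164 163 172 176 176 175 175 175 174 174 174 174 157
 175 174 174 176 175 175 176 174 174 174 175 176 165 156 161 161 160 160 160 159 160 160 162 162 167 165 170 175 175 175 175 175 175 176 176 173 174 174 174
 173 173 174 175 174 176 176 175 174 176 177 176 176 175 175 166 163 163 164 167 167 166 167 169 177 176 176 175 176 176 175 174 173 177 177 174 174 175 174
```

```bash
python3 -c "
from h import *
o=np.array([.6085,-.206,.13]);r=R.from_euler('z',.035)
T=lambda X,y,Z:(*(o+r.apply([X/1e3,y/1e3,Z/1e3])),-3.1066)
units(T(-13,63,37.3),T(-7.4,63,24.5),T(-7.4,-63,24.5))"
```

```text
t 31.2 at [ 0.6402 -0.2049  0.3714] rot [ 3.141e+00 -2.000e-03 -3.106e+00] F [-0.8  1.  -1.1]
[0.739, 1.048, 3.403] 0.0
[0.645, 1.048, 3.617] 0.0
[0.646, -1.052, 3.615] 0.0
```

step_arm --motion '[[[0.5, 0.3, 0.3], 0], [[0.75, 0.8, 1.0], 0], [[0.75, 1.05, 1.8], 0], [[0.75, 1.05, 2.6], 0], [[0.74, 1.05, 3.2], 0], [[0.72, 1.05, 3.45], 0], [[0.67, 1.05, 3.56], 0], [[0.645, 1.05, 3.617], 0], [[0.645, 1.05, 3.617], 0], [[0.645, 1.05, 3.617], 0]]' --hand 255

```text
time: 32.45
tool_pos: [0.6001, -0.1436, 0.1559]
tool_rot: [-3.141, 0.001, -3.106]
contact_force: [0.4, 0.2, 0.7]
opening: 0.0002
grip_force: 0.0
```

step_arm --motion '[[[0, 0, 0.02], 0], [[0, 0, 0.03], 0], [[0, 0, 0.04], 0], [[0, 0, 0.04], 0]]'

```text
time: 32.95
tool_pos: [0.6004, -0.1437, 0.1544]
tool_rot: [-3.141, 0.003, -3.106]
contact_force: [-1.1, 0.9, 8.3]
opening: 0.0002
grip_force: 3.9
```

step_arm --motion '[[[0, 0, 0.015], 0], [[0, 0, 0.03], 0], [[0, 0, 0.045], 0], [[0, 0, 0.045], 0]]'

```text
time: 33.45
tool_pos: [0.6007, -0.1437, 0.1537]
tool_rot: [-3.14, 0.005, -3.106]
contact_force: [-4.7, 2.0, 17.9]
opening: 0.0007
grip_force: 9.4
```

step_arm --motion '[[[0.05, 0, -0.4], 0], [[0.05, -0.7, -0.4], 0], [[0.05, -1.4, -0.4], 0], [[0.05, -2.1, -0.35], 0], [[0.02, -2.1, -0.15], 0], [[0, -2.1, -0.05], 0], [[0, -2.1, 0.0], 0], [[0, -2.1, 0.0], 0]]'

```text
time: 34.45
tool_pos: [0.6037, -0.2699, 0.153]
tool_rot: [-3.138, 0.0, -3.105]
contact_force: [-8.2, -3.5, 14.3]
opening: 0.0005
grip_force: 8.5
```

step_arm --motion '[[[0, 0, 0.02], 0], [[0, 0, 0.03], 0], [[0, 0, 0.03], 0]]'

```text
time: 34.83
tool_pos: [0.6039, -0.27, 0.1526]
tool_rot: [-3.137, 0.002, -3.105]
contact_force: [-11.2, -3.3, 22.2]
opening: 0.0006
grip_force: 12.2
```

step_arm --motion '[[[0.05, 0, -0.4], 0], [[0.05, 0.7, -0.4], 0], [[0.05, 1.4, -0.4], 0], [[0.05, 2.1, -0.38], 0], [[0.02, 2.1, -0.15], 0], [[0, 2.1, 0], 0], [[0, 2.1, 0.04], 0], [[0, 2.1, 0.07], 0], [[0, 2.1, 0.07], 0]]'

```text
time: 35.95
tool_pos: [0.6004, -0.1404, 0.1512]
tool_rot: [3.138, 0.005, -3.105]
contact_force: [-16.7, 17.7, 46.8]
opening: 0.0006
grip_force: 26.5
```

step_arm --motion '[[[0, 0, -0.1], 0], [[0.1, 0, -0.5], 0], [[0.2, -0.3, -1.2], 0], [[0.1, -0.7, -2.0], 0], [[-0.2, -1.05, -2.8], 0], [[-0.5, -1.05, -3.6], 0], [[-0.65, -1.05, -3.65], 0], [[-0.65, -1.05, -3.65], 0]]'

```text
time: 36.95
tool_pos: [0.6413, -0.2057, 0.3618]
tool_rot: [3.141, -0.001, -3.107]
contact_force: [-0.4, 0.2, -0.1]
opening: 0.0006
grip_force: 0.0
```

```bash
python3 chk.py w9 | head -8; python3 - <<'E'
from h import *
a,b=load('w8'),load('w9'); t0,t=load('top1'),cam('top')
# bystander / rest-of-scene check: changed areas of the top view outside arm
d=(np.abs(t0['p'].astype(int)-t['p']).max(2)>40).astype(np.uint8)
n,l,st,ce=cv2.connectedComponentsWithStats(d)
print([st[i].tolist() for i in range(1,n) if st[i,4]>15])
E
```

```text
[ 0.64074903 -0.20552581  0.3612839 ] [ 0.59279839  0.09140978 -0.53009516] 37.0
plate pred [[295.0, 108.0], [331.0, 108.0], [332.0, 215.0], [294.0, 215.0]]
rim pred L R lo up [[231.4, 158.7], [394.2, 158.5], [312.7, 81.9], [312.9, 239.5]]
blob [106, 0, 14, 34, 347] ((364.5, 117.5), (33.0, 13.0), 90.0)
blob [43, 7, 38, 106, 3582] ((313.5, 160.5), (105.0, 37.0), 90.0)
blob [83, 103, 37, 17, 369] ((353.0, 212.0), (16.0, 36.0), 90.0)
blob [0, 104, 38, 16, 373] ((270.5, 212.5), (37.0, 15.0), 0.0)
 124 122 120 123 122 123 124 123 123 124 124 123 124 123 119 126 148 151 153 153 153 129 103 110 120 124 124 122 177 182 183 181 181 182 182 182 180 180 180
[[216, 82, 321, 398, 23214], [472, 94, 13, 7, 26], [489, 100, 28, 19, 235], [499, 116, 15, 6, 20], [408, 163, 16, 7, 80], [391, 190, 26, 38, 678], [376, 223, 28, 24, 292], [274, 227, 3, 8, 24], [263, 228, 7, 4, 17], [431, 231, 14, 6, 35], [422, 245, 12, 4, 41], [0, 405, 215, 75, 9148], [315, 416, 56, 42, 1116], [298, 453, 11, 22, 112], [215, 456, 11, 11, 55], [220, 470, 27, 10, 153], [0, 472, 3, 8, 18]]
```

```bash
python3 -c "
from cell import robot
print(robot.hand_in())"
```

```text
the job is handed in; nothing more can be done
None
```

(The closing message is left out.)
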